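# Draw the handled board from the leaning stack

## Task

Three wooden breakfast boards lean together against the low tiled upstand. Draw out the one with the handle, without toppling or dragging away the two plain boards, and stand it upright, handle up, between the two hoops of the drying rack. Lower it in, do not drop it, and let go.

Things in the scene. Friction and masses are not known exactly. Their poses are not given: they have to be found in the camera images.
- handle_board_center (a point): Mid-point of the board to take: 190 mm high, 14 mm thick wood, 0.18 kg; body 130 mm wide, 120 high, then a handle tongue 45 mm wide, 70 high at the middle of its top edge. Point: on the centre line, 95 mm above the foot, mid-thickness. x through the thickness, y along the width, z up to the handle. Leans 0.2 rad, top towards the upstand on its +x side (face 100 mm high); front, middle or rear of the three.
- plain_a: Plain wooden board, no handle, 170 mm wide, 120 high, 14 thick, in the same leaning stack, all touching face to face; the handle alone stands clear above. Origin: centre of its foot edge; x through thickness, y along width, z up the board. May settle back by a board's thickness. Lifting the handled board straight up, not along its own lean, pushes boards in front of it over.
- plain_b: The second plain board, same size and axes as plain_a.
- rack: Drying rack, fixed: grey tray 110 (x) by 180 mm (y), 12 thick, with two upright steel wire hoops, each 140 mm long along y, top 92 mm above the counter, wire 8 mm, at x = -22 and +22 mm: a 36 mm slot along y through the rack's centre, its floor the tray's top, 12 mm above the counter. Origin: centre of the tray's underside; z up. A released board leans on either hoop.
Not all that is in view belongs to the job. What is shaped like the plain_b but blue, red or turquoise is not meant.

How it is judged:
By the outcome, as a careful person would: the job done as asked, in the order asked, and still so for the second after the job is handed in, with the robot touching nothing.
It also fails if it takes over 43 s, if anything falls off the work surface, if the arm or the gripper's body presses on something with over 40 N, if the wrist force passes 120 N, or if a joint passes its speed limit or range.

## Robot

A 6-joint arm with a two-finger parallel gripper is mounted at the origin on the work surface. World frame = base frame: x ahead of the robot, y to its left, z up, the work surface at z = 0. Lengths are in m, angles in rad, forces in N, time in s.
With the tool pointing down it reaches from about 0.225 to 0.875 m from the base axis. Payload 3.4 kg.
Tool frame: the origin (TCP) lies on the mounting face of the last link; the fingertips stand 173 mm ahead of it and the grasp point (between the pads) lies 155 mm ahead of it; x points along the fingers, y is the direction in which the jaws open and shut, and the axes are right-handed (so a half turn about x gives the same grasp; the last joint's range is limited). The gripper opens to 85 mm and grips with 20 to 120 N. Pads are 22 mm wide; open, the fingers measure 114 mm over their backs; the gripper's body (76 mm by 85 mm) begins 54 mm behind the grasp point. The pads swing forward as they close: fully open they stand 13 mm farther back than shut.
Start: joints at [1.103, 0.276, 1.505, -0, 1.361, -0.121], TCP at [0.195, 0.541, 0.405] pointing down, gripper open.
Joint ranges: [-2.89, 2.89], [-0.75, 2.08], [0.22, 2.7], [-1.18, 4.32], [0.11, 2.71], [-2.7, 2.7]. Speed limits (rad/s): [2.57, 2.57, 3.14, 3.14, 3.14, 3.14].

## Interface

Orientations are given as a unit quaternion [w, x, y, z].
In Python, from rig import manip gives the robot as it stands.
- The arm moves only by the tool arm_command, never from a script. Its argument "targets" is a list of rows, each an object with "dp": the shift along the tool's x, y, z in m, a list of three; "turn": the turn, a rotation vector about the tool's x, y, z in degrees, a list of three; "grip": the opening, from -1 (shut) to 1 (fully open). In form: [{"dp": [tx, ty, tz], "turn": [wx, wy, wz], "grip": grip}, ...]. A call has 1 to 8 rows; each row shifts and turns the commanded pose from where the row before left it, along the tool's axes as they then stand; what a row does not reach is not made up. A row lasts 1/10 s, in which the tool goes at most 50 mm and 8.59 degrees, less where a joint would pass 70% of its speed; a pose out of reach is approached as far as the arm can. A call with a gripper value outside its range is refused whole. The fingers move at their own pace and stop on an object; "grip_force" is the grip in N (left out, the last holds). Time passes only in rows, so rows that do not move let the fingers close. It gives the time, the measured TCP pose, the force and the opening at its end, in the units of the state.
- manip.get_state(): the state, without advancing time (a new reading comes with each control period).
- manip.get_image(name): name is "scene" or "top" or "wrist"; returns the picture (400x640x3 uint8, red, green, blue); there is no depth.
- manip.calibration(name): a dict with "fx", "fy", "cx", "cy" (pixels), "R" (3x3) and "t" (3): a world point X has camera coordinates R X + t. Camera axes: x right, y down, z forward; pixel columns grow to the right and rows downward; lengths in m; the calibration is good to about 2 mm. A picture is of the moment at which its call begins: read the wrist's pose just before it. calibration takes no time and is no camera call; for the wrist camera it gives the pose at the moment of the call.
- manip.sign_off(): hands the job in, once; it reports no verdict.
The state is a dict: "clock": time; "qpos": joint angles; "qd": joint speeds; "effort": joint torques, N m; "position": TCP position; "ee_rot": TCP orientation; "contact_force": force on the tool from outside, world axes, zero at the start; "moment": the same for the moment, N m; "width": finger opening in m.
Only numpy, scipy, OpenCV 4.12 (cv2) and the standard library are available. Lean on these libraries where they do the work, as an engineer would, in place of code of your own. Each camera call takes 0.05 s, during which the arm holds its last target.

## Working session

There is one attempt and no reset: what is moved stays moved. The work goes in short steps, Python scripts to look and compute and a tool call to move; the robot and the scene stay as the last step left them, time stands still between calls to the robot, and variables do not carry over. Pictures are saved under pics/ and viewed, and the job is handed in when it is done.

Besides the shell and the picture viewer there is one more tool, called after "Call:" as name(argument=value, ...) on one line, values as JSON. arm_command: Moves the arm, as the interface text tells. Its arguments: {"type":"object","properties":{"targets":{"type":"array"},"grip_force":{"type":"number"}},"required":["targets"]}

```bash
mkdir -p pics; ls; python3 - <<'E'
from rig import manip
import cv2,json
s=manip.get_state();print({k:(v if not hasattr(v,'tolist') else v.tolist()) for k,v in s.items()})
for n in("scene","top","wrist"):
    c=manip.calibration(n);print(n,c)
    im=manip.get_image(n);cv2.imwrite(f"pics/{n}0.png",im[:,:,::-1])
E
```

```text
pics
{'clock': 0.0, 'qpos': [1.1030085661110498, 0.2765871458677628, 1.5061421773977637, 1.8900917005478894e-05, 1.3607087887085614, -0.1210107706398626], 'qd': [-0.0009027553147102469, 0.0007239511928098148, -0.00039776634789922665, 0.001690264660800074, 0.0009572343302736863, 0.0007947835483667308], 'effort': [0.0011454903142293915, -41.67775511741638, -24.5807683467865, -0.0003471268883004086, 0.01112775702495128, -2.2507836661134206e-06], 'position': [0.1953323520524227, 0.5405722131453449, 0.4038402979624238], 'ee_rot': [0.6963081918095675, 0.12136960960152951, 0.6966993448452397, -0.12261461077814763], 'contact_force': [0.2209281827813298, -0.8640188981287984, 0.3126331148998187], 'moment': [0.022472212906182083, -0.0021306702197977203, -0.006916966917627637], 'width': 0.08526152692651266}
scene {'fx': 463.14099889989063, 'fy': 463.14099889989063, 'cx': 316.6348910961966, 'cy': 201.17052860360232, 'R': array([[-0.1835541 ,  0.98285742,  0.01729709],
       [ 0.814731  ,  0.16195389, -0.55676237],
       [-0.55001936, -0.08810355, -0.8304917 ]]), 't': array([ 0.18474896, -0.3867332 ,  1.55416737])}
top {'fx': 413.11804979350075, 'fy': 413.11804979350075, 'cx': 326.27594823991507, 'cy': 189.6322293219657, 'R': array([[ 0.02550275, -0.99927557, -0.02824786],
       [-0.99875661, -0.02425836, -0.04355198],
       [ 0.04283518,  0.02932343, -0.99865173]]), 't': array([-0.0680488 ,  0.55139553,  1.00360982])}
wrist {'fx': 282.8232291781809, 'fy': 282.8232291781809, 'cx': 315.6623694070824, 'cy': 199.309029000638, 'R': array([[ 0.33911164,  0.94074538, -0.00119521],
       [ 0.89397031, -0.32185442,  0.31181214],
       [ 0.29295114, -0.1068076 , -0.95014302]]), 't': array([-0.57414996, -0.04230153,  0.37959166])}
```

View pics/scene0.png

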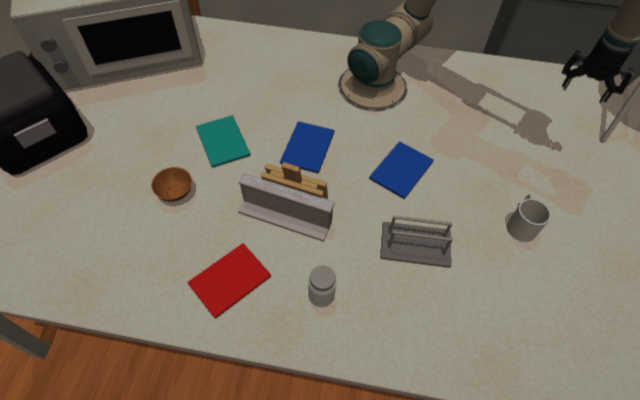

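View pics/top0.png

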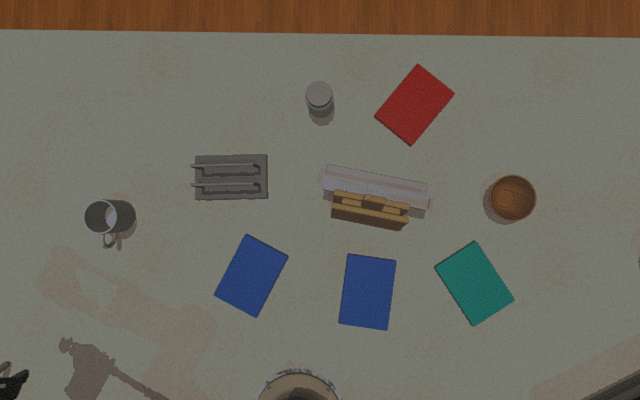

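View pics/wrist0.png

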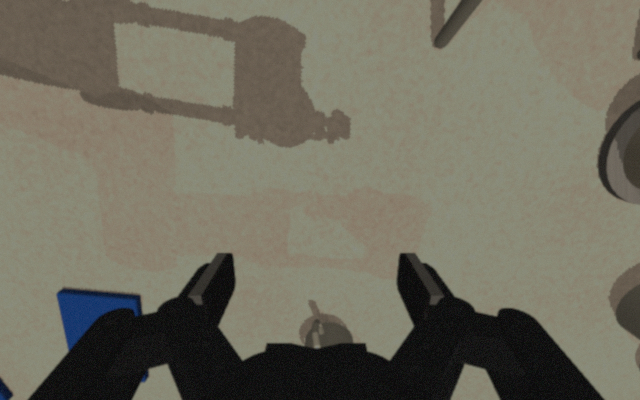

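The top view shows the stack at about (370,208) and the upstand behind it at (375,188). The rack is at (231,177). The flat coloured boards at (250,275), (368,291), (474,283) and (414,104) are decoys. I'll zoom in on the stack and rack next.

```bash
python3 - <<'E'
import cv2,numpy as np
a=cv2.imread("pics/top0.png");b=cv2.imread("pics/scene0.png")
def g(i):return np.clip(i.astype(float)*1.6,0,255).astype(np.uint8)
def crop(i,x0,y0,x1,y1,s):return cv2.resize(g(i[y0:y1,x0:x1]),None,fx=s,fy=s,interpolation=cv2.INTER_CUBIC)
cv2.imwrite("pics/c1.png",crop(a,310,155,440,235,6))
cv2.imwrite("pics/c2.png",crop(b,230,150,345,245,6))
cv2.imwrite("pics/c3.png",np.vstack([crop(a,180,145,280,210,6)]))
cv2.imwrite("pics/c4.png",crop(b,370,205,470,275,6))
E
```

```text
(no output)
```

View pics/c1.png

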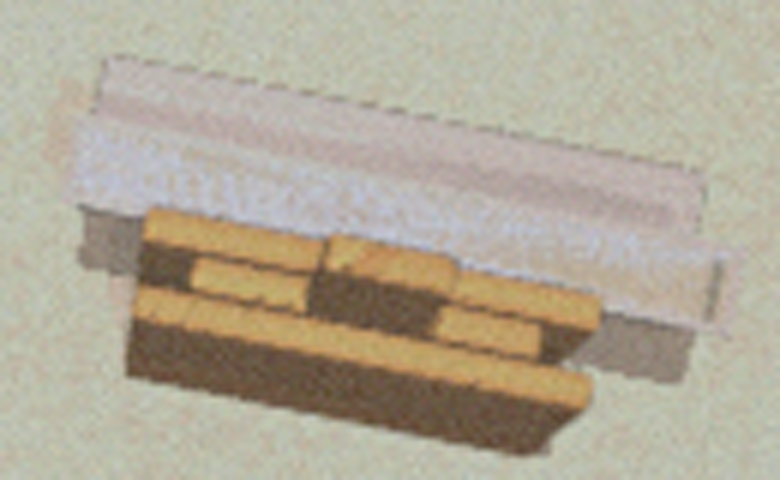

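View pics/c2.png

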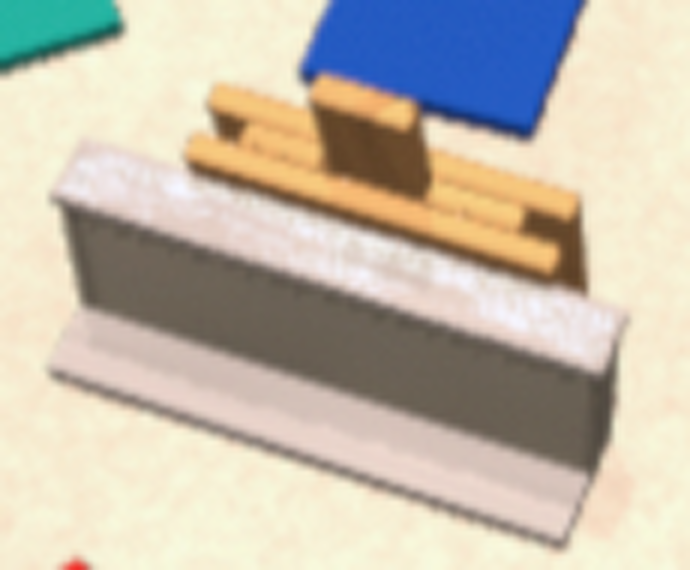

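View pics/c3.png

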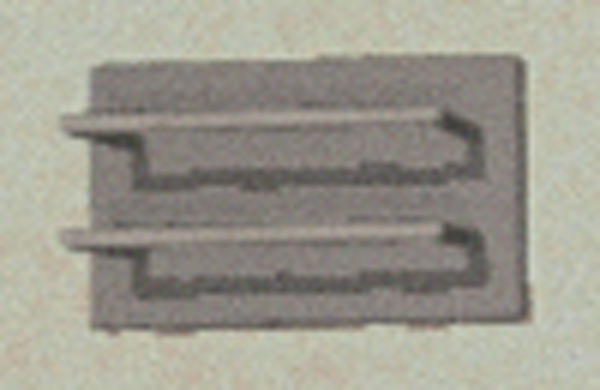

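View pics/c4.png

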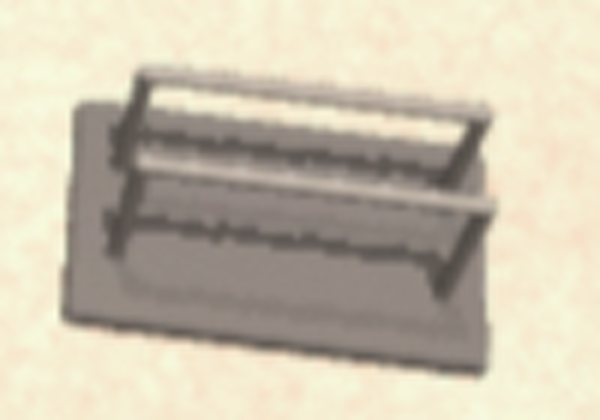

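Choice of target, with possible confusions by top-view pixel:
- **Handled board:** its tongue rises at (375,200), sandwiched between the two plain boards.
- **Plain front board:** (370,215).
- **Plain rear board:** (372,199).
- **Flat coloured boards:** these have no tongue, so they are out.

The close crop confirms the handled board is the middle one. Next I fit models to the picked corners.

```bash
cat > fit.py <<'E'
from rig import manip
import numpy as np
from scipy.optimize import least_squares
from scipy.spatial.transform import Rotation as Ro
C={n:manip.calibration(n) for n in("scene","top")}
def proj(n,X):
    c=C[n];p=np.asarray(X)@c["R"].T+c["t"];return np.c_[c["fx"]*p[:,0]/p[:,2]+c["cx"],c["fy"]*p[:,1]/p[:,2]+c["cy"]]
def px(o,u): return np.array(o)+(np.array(u,float)+.5)/6-.5
h=.007
# stack obs: (board, local pt, cam, uv)   board 0=handled 1=front 2=rear
T=(310,155);S=(230,150)
ob=[]
def add(b,l,cam,o,u): ob.append((b,np.array(l),cam,px(o,u)))
add(0,[h,.0225,.19],"top",T,(330,237));add(0,[h,-.0225,.19],"top",T,(460,262));add(0,[-h,-.0225,.19],"top",T,(447,290));add(0,[-h,.0225,.19],"top",T,(318,270))
add(1,[h,.085,.12],"top",T,(138,288));add(1,[h,-.085,.12],"top",T,(592,375));add(1,[-h,-.085,.12],"top",T,(580,406));add(1,[-h,.085,.12],"top",T,(132,315))
add(2,[h,.085,.12],"top",T,(149,208));add(2,[h,-.085,.12],"top",T,(602,297));add(2,[-h,-.085,.12],"top",T,(597,330));add(2,[-h,.085,.12],"top",T,(143,240))
add(0,[-h,-.0225,.19],"scene",S,(322,75));add(0,[-h,.0225,.19],"scene",S,(420,102));add(0,[h,.0225,.19],"scene",S,(410,130));add(0,[h,-.0225,.19],"scene",S,(312,95))
add(1,[-h,-.085,.12],"scene",S,(218,85));add(1,[-h,.085,.12],"scene",S,(580,195));add(1,[h,.085,.12],"scene",S,(576,220));add(1,[h,-.085,.12],"scene",S,(208,108))
add(2,[-h,-.085,.12],"scene",S,(195,133));add(2,[-h,.085,.12],"scene",S,(560,247));add(2,[h,.085,.12],"scene",S,(553,273));add(2,[h,-.085,.12],"scene",S,(187,158))
def pose(p,b):
    psi,x,y,lean=p[0],p[1],p[2],p[3]
    R=Ro.from_euler("z",psi).as_matrix()
    off=[np.array([0,p[4],0]),np.array([p[5],p[6],0]),np.array([p[7],p[8],0])][b]
    return R@Ro.from_euler("y",lean).as_matrix(), np.array([x,y,h*np.sin(lean)])+R@off
def res(p):
    r=[]
    for b,l,c,uv in ob:
        R,t=pose(p,b); r.append(proj(c,[R@l+t])[0]-uv)
    r=np.ravel(r); return np.r_[r,(p[3]-.2)/.01,p[4]/1e-4]
s=least_squares(res,[-.2,.5,-.1,.2,0,-.0143,0,.0143,0])
if __name__=="__main__":
    print("psi,x,y,lean",s.x.round(4));print(np.abs(s.fun).max(),s.fun[:-2].reshape(-1,2).round(1).tolist())
R,t=pose(s.x,0)
T=(180,145);S=(370,205);ro=[]
for l,u in [((.055,.09,.012),(93,67)),((.055,-.09,.012),(523,57)),((-.055,-.09,.012),(523,318)),((-.055,.09,.012),(93,326)),
 ((.022,.070,.088),(66,123)),((.022,-.07,.088),(440,114)),((-.022,.07,.088),(66,239)),((-.022,-.07,.088),(445,230))]: ro.append((l,"top",px(T,u)))
for l,u in [((-.055,-.09,.012),(80,105)),((.055,-.09,.012),(68,312)),((.055,.09,.012),(487,365)),
 ((-.022,-.07,.088),(145,74)),((-.022,.07,.088),(488,112)),((.022,-.07,.088),(133,158)),((.022,.07,.088),(492,208))]: ro.append((l,"scene",px(S,u)))
def rr(p):
    Q=Ro.from_euler("z",p[0]).as_matrix()
    return np.ravel([proj(c,[Q@np.array(l)+[p[1],p[2],0]])[0]-uv for l,c,uv in ro])
k=least_squares(rr,[0,.55,.2])
if __name__=="__main__":
    print("rack",k.x.round(4),k.fun.reshape(-1,2).round(1).tolist())
    print("grasp pt(.155)",(R@[0,0,.155]+t).round(4),"zaxis",R[:,2].round(3))
E
python3 fit.py
```

```text
psi,x,y,lean [-1.702e-01  4.920e-01 -1.504e-01  2.026e-01 -0.000e+00 -1.410e-02
 -9.000e-04  1.430e-02  3.000e-04]
1.2321450579105147 [[-0.7, -1.0], [-0.5, -0.9], [0.6, 1.1], [0.1, 0.1], [-0.7, -1.2], [0.1, -0.6], [1.2, 0.5], [-1.0, 0.4], [-0.6, -0.7], [0.4, -0.5], [0.3, 0.2], [-0.8, 0.1], [-0.3, -1.1], [0.5, -0.3], [0.1, -0.1], [-0.8, 0.4], [-0.1, -1.0], [0.8, -0.4], [-0.4, 0.1], [-0.5, -0.3], [-0.3, -0.8], [0.8, -0.5], [0.0, 0.0], [-1.1, -0.3]]
rack [0.0476 0.5794 0.1834] [[-0.8, -0.3], [-0.4, -0.5], [0.3, 0.4], [-0.4, 0.7], [1.0, 0.2], [-0.8, 0.2], [1.1, 0.0], [-1.3, 0.1], [-0.4, -1.6], [-0.9, 0.3], [0.3, 0.7], [0.1, -0.1], [-0.8, 0.6], [1.3, 1.0], [-1.1, -0.1]]
grasp pt(.155) [ 0.5227 -0.1556  0.1532] zaxis [ 0.198 -0.034  0.98 ]
```

```bash
cat > go.py <<'E'
from fit import *
def tool(bR): # tool orientation for board rotation: x=-z_b, y=+-x_b
    x=-bR[:,2]; out=[]
    for sg in(1,-1):
        y=sg*bR[:,0]; out.append(np.c_[x,y,np.cross(x,y)])
    return out
def plan(Rt,p):
    s=manip.get_state();q=s["ee_rot"];Rc=Ro.from_quat([q[1],q[2],q[3],q[0]]).as_matrix()
    rv=np.degrees(Ro.from_matrix(Rc.T@Rt).as_rotvec())
    d=np.asarray(p)-s["position"]
    print("t",round(s["clock"],2),"qpos",np.round(s["qpos"],2),"w",round(s["width"],4),"F",np.round(s["contact_force"],1))
    print("turn",rv.round(2),"|",np.linalg.norm(rv).round(1),"dp in current frame",(Rc.T@d).round(4),"dp in target frame",(Rt.T@d).round(4))
E
python3 - <<'E'
from go import *
g=R@[0,0,.155]+t
for Rt in tool(R):
    plan(Rt,g+R[:,2]*(.155+.09))
E
```

```text
t 0.15 qpos [ 1.1   0.28  1.51  0.    1.36 -0.12] w 0.0851 F [-0.2 -0.2  0.8]
turn [79.58  8.14 -9.59] | 80.6 dp in current frame [ 0.0114 -0.5349  0.5931] dp in target frame [-0.088   0.482   0.6308]
t 0.15 qpos [ 1.1   0.28  1.51  0.    1.36 -0.12] w 0.0851 F [-0.2 -0.2  0.8]
turn [-99.75  10.06   8.54] | 100.6 dp in current frame [ 0.0114 -0.5349  0.5931] dp in target frame [-0.088  -0.482  -0.6308]
```

```bash
cat >> go.py <<'E'
def screw(Rt,p,N,dec=4):
    s=manip.get_state();q=s["ee_rot"];Rc=Ro.from_quat([q[1],q[2],q[3],q[0]])
    rv=(Rc.inv()*Ro.from_matrix(Rt)).as_rotvec()/N
    A=sum((Rc*Ro.from_rotvec(rv*k)).as_matrix() for k in range(N))
    dp=np.linalg.solve(A,np.asarray(p)-s["position"])
    print(N,"rows dp",dp.round(dec),"turn",np.degrees(rv).round(2))
    P=[np.array(s["position"])]
    for k in range(N):P.append(P[-1]+(Rc*Ro.from_rotvec(rv*k)).as_matrix()@dp)
    print(np.round(P[::max(1,N//6)],3).tolist())
E
python3 - <<'E'
from go import *
g=R@[0,0,.155]+t
screw(tool(R)[0],g+R[:,2]*(.155+.09),24)
E
```

```text
24 rows dp [-0.0002 -0.0024  0.036 ] turn [ 3.32  0.34 -0.4 ]
[[0.195, 0.541, 0.404], [0.322, 0.471, 0.404], [0.429, 0.375, 0.401], [0.511, 0.257, 0.398], [0.564, 0.122, 0.394], [0.584, -0.02, 0.393], [0.571, -0.164, 0.393]]
```

Call:
arm_command(targets=[{"dp": [0,-0.0024,0.036],"turn": [3.32,0.34,-0.4],"grip": 0.2},{"dp": [0,-0.0024,0.036],"turn": [3.32,0.34,-0.4],"grip": 0.2},{"dp": [0,-0.0024,0.036],"turn": [3.32,0.34,-0.4],"grip": 0.2},{"dp": [0,-0.0024,0.036],"turn": [3.32,0.34,-0.4],"grip": 0.2},{"dp": [0,-0.0024,0.036],"turn": [3.32,0.34,-0.4],"grip": 0.2},{"dp": [0,-0.0024,0.036],"turn": [3.32,0.34,-0.4],"grip": 0.2},{"dp": [0,-0.0024,0.036],"turn": [3.32,0.34,-0.4],"grip": 0.2},{"dp": [0,-0.0024,0.036],"turn": [3.32,0.34,-0.4],"grip": 0.2}])

```text
clock: 0.95
position: [0.4299, 0.3744, 0.3999]
ee_rot: [0.629, 0.263, 0.669, -0.296]
contact_force: [0.7, 1.2, -0.5]
width: 0.0516
```

Call:
arm_command(targets=[{"dp": [0,-0.0024,0.036],"turn": [3.32,0.34,-0.4],"grip": 0.2},{"dp": [0,-0.0024,0.036],"turn": [3.32,0.34,-0.4],"grip": 0.2},{"dp": [0,-0.0024,0.036],"turn": [3.32,0.34,-0.4],"grip": 0.2},{"dp": [0,-0.0024,0.036],"turn": [3.32,0.34,-0.4],"grip": 0.2},{"dp": [0,-0.0024,0.036],"turn": [3.32,0.34,-0.4],"grip": 0.2},{"dp": [0,-0.0024,0.036],"turn": [3.32,0.34,-0.4],"grip": 0.2},{"dp": [0,-0.0024,0.036],"turn": [3.32,0.34,-0.4],"grip": 0.2},{"dp": [0,-0.0024,0.036],"turn": [3.32,0.34,-0.4],"grip": 0.2}])

```text
clock: 1.75
position: [0.5637, 0.1215, 0.3913]
ee_rot: [0.528, 0.389, 0.605, -0.453]
contact_force: [0.8, 0.6, -0.4]
width: 0.0513
```

Call:
arm_command(targets=[{"dp": [0,-0.0024,0.036],"turn": [3.32,0.34,-0.4],"grip": 0.2},{"dp": [0,-0.0024,0.036],"turn": [3.32,0.34,-0.4],"grip": 0.2},{"dp": [0,-0.0024,0.036],"turn": [3.32,0.34,-0.4],"grip": 0.2},{"dp": [0,-0.0024,0.036],"turn": [3.32,0.34,-0.4],"grip": 0.2},{"dp": [0,-0.0024,0.036],"turn": [3.32,0.34,-0.4],"grip": 0.2},{"dp": [0,-0.0024,0.036],"turn": [3.32,0.34,-0.4],"grip": 0.2},{"dp": [0,-0.0024,0.036],"turn": [3.32,0.34,-0.4],"grip": 0.2},{"dp": [0,-0.0024,0.036],"turn": [3.32,0.34,-0.4],"grip": 0.2}])

```text
clock: 2.55
position: [0.5698, -0.1645, 0.3882]
ee_rot: [-0.397, -0.493, -0.508, 0.585]
contact_force: [1.2, 0.1, 0.3]
width: 0.0512
```

```bash
python3 - <<'E'
from go import *
import cv2
g=R@[0,0,.155]+t
plan(tool(R)[0],g+R[:,2]*(.155+.09))
c=manip.calibration("wrist");im=manip.get_image("wrist")[:,:,::-1].copy()
cv2.imwrite("pics/w1raw.png",im)
im=np.clip(im*1.5,0,255).astype(np.uint8)
def pj(X):
    p=np.asarray(X)@c["R"].T+c["t"];return np.c_[c["fx"]*p[:,0]/p[:,2]+c["cx"],c["fy"]*p[:,1]/p[:,2]+c["cy"]]
H=[[x,y,z] for x in(-h,h) for y in(-.0225,.0225) for z in(.12,.19)]
for b,L in((0,H),(1,[[x,y,.12] for x in(-h,h) for y in(-.085,.085)]),(2,[[x,y,.12] for x in(-h,h) for y in(-.085,.085)])):
    Rb,tb=pose(s.x,b)
    for u in pj(np.array(L)@Rb.T+tb): cv2.circle(im,tuple(int(v) for v in u.round()),2,(255,0,255) if b==0 else (0,255,0),-1)
cv2.imwrite("pics/w1.png",im)
E
```

```text
t 2.55 qpos [-0.39  0.37  1.41 -0.04  1.56 -0.21] w 0.0512 F [1.2 0.1 0.3]
turn [-0.21 -0.13  0.03] | 0.3 dp in current frame [-0.0052  0.0004 -0.0008] dp in target frame [-0.0052  0.0004 -0.0008]
```

View pics/w1.png

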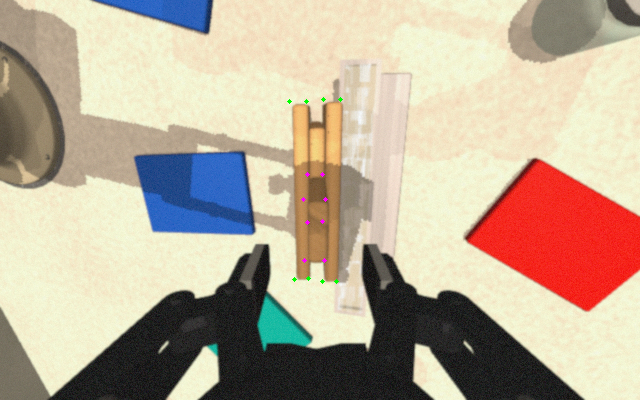

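```bash
python3 - <<'E'
import cv2,numpy as np
i=cv2.imread("pics/w1raw.png");j=cv2.imread("pics/w1.png")
f=lambda i,g:cv2.resize(np.clip(i[90:290,275:365]*g,0,255).astype(np.uint8),None,fx=4,fy=3,interpolation=cv2.INTER_CUBIC)
cv2.imwrite("pics/w1z.png",np.hstack([f(i,2.2),f(j,1)]))
E
```

```text
(no output)
```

View pics/w1z.png

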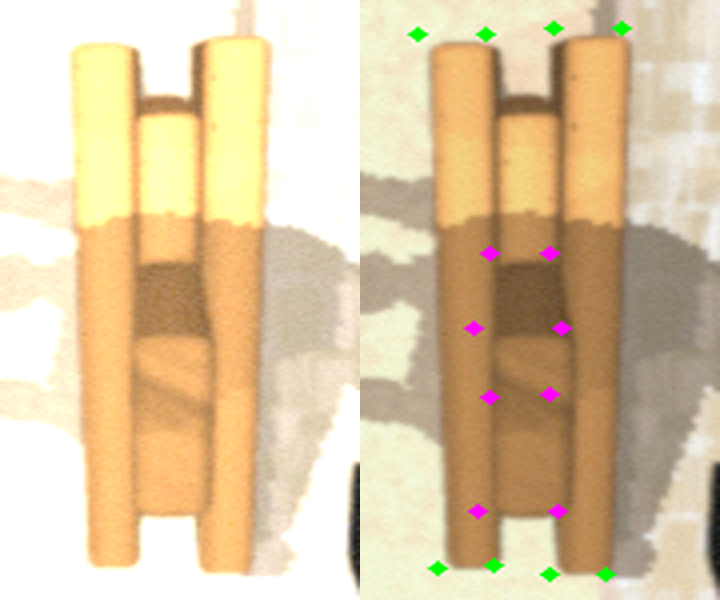

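```bash
python3 - <<'E'
from go import *
c=manip.calibration("wrist")
X=R@[0,0,.19]+t
p=c["R"]@X+c["t"];print("depth",p,"board x in cam",c["R"]@R[:,0],"y",c["R"]@R[:,1])
print("cam pos",-c["R"].T@c["t"])
# handle top edges mean obs (318.0, 232) 
u=c["fx"]*p[0]/p[2]+c["cx"],c["fy"]*p[1]/p[2]+c["cy"];print(u)
E
```

```text
depth [-0.00101594  0.01496321  0.18819772] board x in cam [ 0.99995873 -0.00825002 -0.00380443] y [-0.00902857 -0.94900889 -0.31512001]
cam pos [ 0.57841263 -0.0906452   0.35748094]
(np.float64(314.1356162854221), np.float64(221.79571195470692))
```

Call:
arm_command(targets=[{"dp": [0,0.0024,0.0005],"turn": [-0.2,-0.1,0],"grip": 0.2},{"dp": [0.013,0,0],"turn": [0,0,0],"grip": 0.2},{"dp": [0.013,0,0],"turn": [0,0,0],"grip": 0.2},{"dp": [0.013,0,0],"turn": [0,0,0],"grip": 0.2},{"dp": [0.013,0,0],"turn": [0,0,0],"grip": 0.2},{"dp": [0.013,0,0],"turn": [0,0,0],"grip": 0.2},{"dp": [0.013,0,0],"turn": [0,0,0],"grip": 0.2},{"dp": [0.005,0,0],"turn": [0,0,0],"grip": 0.2}])

```text
clock: 3.4
position: [0.5554, -0.1596, 0.3055]
ee_rot: [-0.399, -0.491, -0.51, 0.583]
contact_force: [0.8, -0.3, -0.3]
width: 0.0514
```

```bash
python3 - <<'E'
from go import *
import cv2
g=R@[0,0,.155]+t
plan(tool(R)[0],g+R[:,2]*.155)
for n in("wrist","top","scene"):
    im=manip.get_image(n)[:,:,::-1];cv2.imwrite(f"pics/{n}2.png",np.clip(im*1.6,0,255).astype(np.uint8))
a=cv2.imread("pics/wrist2.png");b=cv2.imread("pics/scene2.png")[140:230,220:350];t2=cv2.imread("pics/top2.png")[150:240,310:440]
cv2.imwrite("pics/c5.png",np.hstack([cv2.resize(a[100:400,200:440],None,fx=1.5,fy=1.5),np.vstack([cv2.resize(b,(325,225)),cv2.resize(t2,(325,225))])]))
E
```

```text
t 3.4 qpos [-0.39  0.41  1.57 -0.04  1.36 -0.21] w 0.0514 F [ 0.8 -0.3 -0.3]
turn [ 0.23 -0.06  0.14] | 0.3 dp in current frame [ 0.0008 -0.0016  0.0016] dp in target frame [ 0.0008 -0.0016  0.0016]
```

View pics/c5.png

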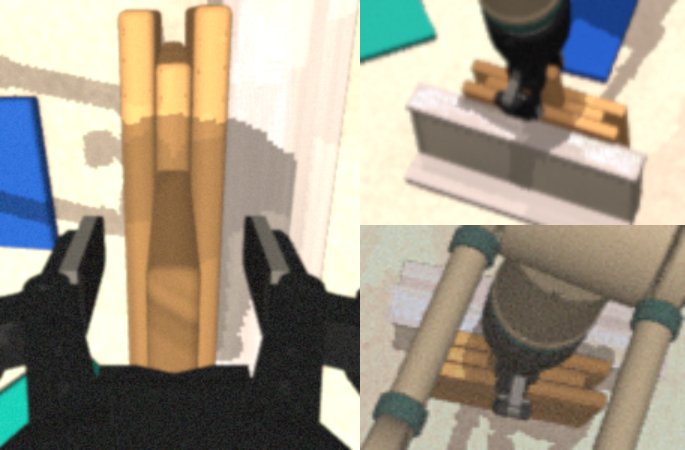

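Call:
arm_command(targets=[{"dp": [0.001,0,0.0015],"turn": [0,0,0],"grip": -0.3},{"dp": [0,0,0],"turn": [0,0,0],"grip": -0.6},{"dp": [0,0,0],"turn": [0,0,0],"grip": -0.9},{"dp": [0,0,0],"turn": [0,0,0],"grip": -1},{"dp": [0,0,0],"turn": [0,0,0],"grip": -1},{"dp": [0,0,0],"turn": [0,0,0],"grip": -1},{"dp": [0,0,0],"turn": [0,0,0],"grip": -1}], grip_force=40)

```text
clock: 4.25
position: [0.5546, -0.1625, 0.3066]
ee_rot: [-0.399, -0.491, -0.509, 0.584]
contact_force: [-2.3, 0.5, 5.8]
width: 0.0135
```

```bash
python3 - <<'E'
from go import *
import cv2
plan(tool(R)[0],R@[0,0,.31]+t)
for n in("wrist","scene"):
    im=manip.get_image(n)[:,:,::-1];cv2.imwrite(f"pics/{n}3.png",np.clip(im*1.6,0,255).astype(np.uint8))
a=cv2.imread("pics/wrist3.png");b=cv2.imread("pics/scene3.png")[140:230,220:350]
cv2.imwrite("pics/c6.png",np.hstack([cv2.resize(a[100:400,200:440],None,fx=1.5,fy=1.5),cv2.resize(b,(440,450))]))
E
```

```text
t 4.25 qpos [-0.39  0.41  1.57 -0.05  1.37 -0.21] w 0.0135 F [-2.3  0.5  5.8]
turn [0.11 0.01 0.11] | 0.2 dp in current frame [ 0.0018 -0.001  -0.0014] dp in target frame [ 0.0018 -0.001  -0.0014]
```

View pics/c6.png

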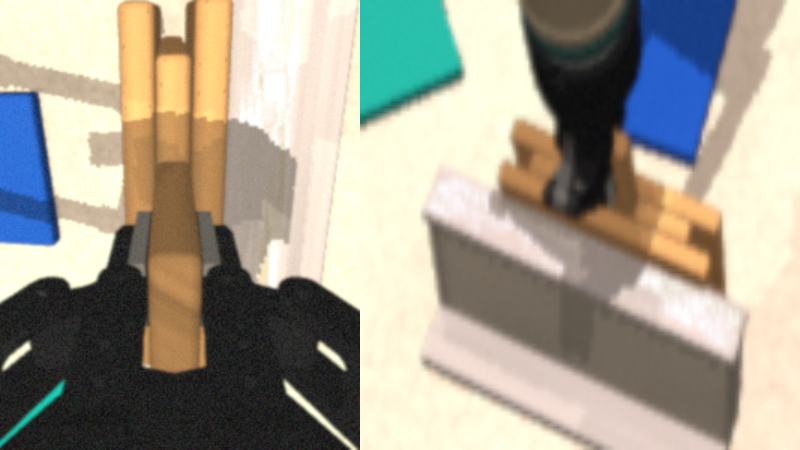

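Call:
arm_command(targets=[{"dp": [-0.002,0,0],"turn": [0,0,0],"grip": -1},{"dp": [-0.004,0,0],"turn": [0,0,0],"grip": -1},{"dp": [-0.005,0,0],"turn": [0,0,0],"grip": -1},{"dp": [-0.005,0,0],"turn": [0,0,0],"grip": -1},{"dp": [-0.005,0,0],"turn": [0,0,0],"grip": -1},{"dp": [-0.005,0,0],"turn": [0,0,0],"grip": -1},{"dp": [-0.005,0,0],"turn": [0,0,0],"grip": -1},{"dp": [-0.005,0,0],"turn": [0,0,0],"grip": -1}])

```text
clock: 5.15
position: [0.5622, -0.1637, 0.3414]
ee_rot: [-0.399, -0.491, -0.509, 0.584]
contact_force: [-5.4, 1.1, -4.0]
width: 0.0136
```

```bash
python3 - <<'E'
from go import *
import cv2
plan(tool(R)[0],R@[0,0,.31]+t)
for n in("wrist","scene"):
    im=manip.get_image(n)[:,:,::-1];cv2.imwrite(f"pics/{n}4.png",np.clip(im*1.6,0,255).astype(np.uint8))
a=cv2.imread("pics/wrist4.png");b=cv2.imread("pics/scene4.png")[130:250,220:350]
cv2.imwrite("pics/c7.png",np.hstack([cv2.resize(a[100:400,200:440],None,fx=1.5,fy=1.5),cv2.resize(b,(440,450))]))
E
```

```text
t 5.15 qpos [-0.39  0.39  1.5  -0.04  1.45 -0.21] w 0.0136 F [-5.4  1.1 -4. ]
turn [ 0.12 -0.    0.07] | 0.1 dp in current frame [ 0.0374 -0.0015 -0.0013] dp in target frame [ 0.0374 -0.0015 -0.0013]
```

View pics/c7.png

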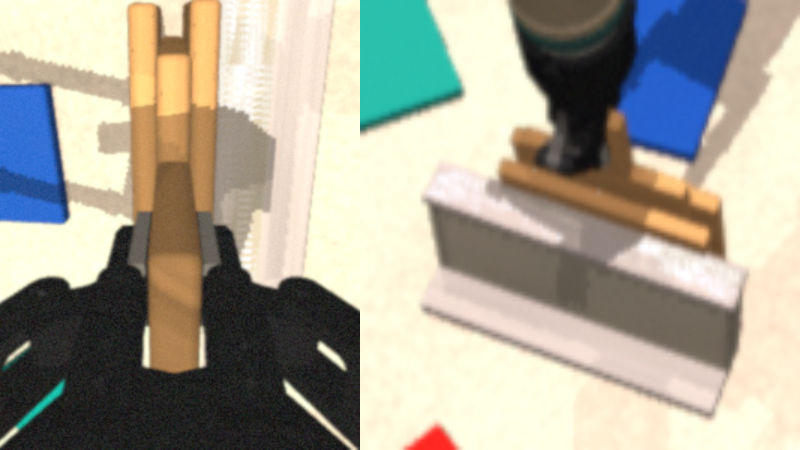

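The handle rides up while both plain boards stay put. There is a mild 5 N press towards the upstand, so I'll ease it by 1 mm while continuing.

Call:
arm_command(targets=[{"dp": [-0.005,-0.0005,0],"turn": [0,0,0],"grip": -1},{"dp": [-0.005,-0.0005,0],"turn": [0,0,0],"grip": -1},{"dp": [-0.005,0,0],"turn": [0,0,0],"grip": -1},{"dp": [-0.005,0,0],"turn": [0,0,0],"grip": -1},{"dp": [-0.005,0,0],"turn": [0,0,0],"grip": -1},{"dp": [-0.005,0,0],"turn": [0,0,0],"grip": -1},{"dp": [-0.005,0,0],"turn": [0,0,0],"grip": -1},{"dp": [-0.005,0,0],"turn": [0,0,0],"grip": -1}])

```text
clock: 6.05
position: [0.5697, -0.1651, 0.3811]
ee_rot: [-0.4, -0.492, -0.508, 0.583]
contact_force: [-2.5, 1.0, -3.5]
width: 0.0134
```

```bash
python3 - <<'E'
from go import *
import cv2
plan(tool(R)[0],R@[0,0,.31]+t)
for n in("wrist","scene"):
    im=manip.get_image(n)[:,:,::-1];cv2.imwrite(f"pics/{n}5.png",np.clip(im*1.6,0,255).astype(np.uint8))
a=cv2.imread("pics/wrist5.png");b=cv2.imread("pics/scene5.png")[130:250,220:350]
cv2.imwrite("pics/c8.png",np.hstack([cv2.resize(a[100:400,200:440],None,fx=1.5,fy=1.5),cv2.resize(b,(440,450))]))
E
```

```text
t 6.05 qpos [-0.39  0.38  1.42 -0.04  1.54 -0.21] w 0.0134 F [-2.5  1.  -3.5]
turn [ 0.12  0.01 -0.06] | 0.1 dp in current frame [ 0.0778 -0.0011 -0.0013] dp in target frame [ 0.0778 -0.001  -0.0013]
```

View pics/c8.png

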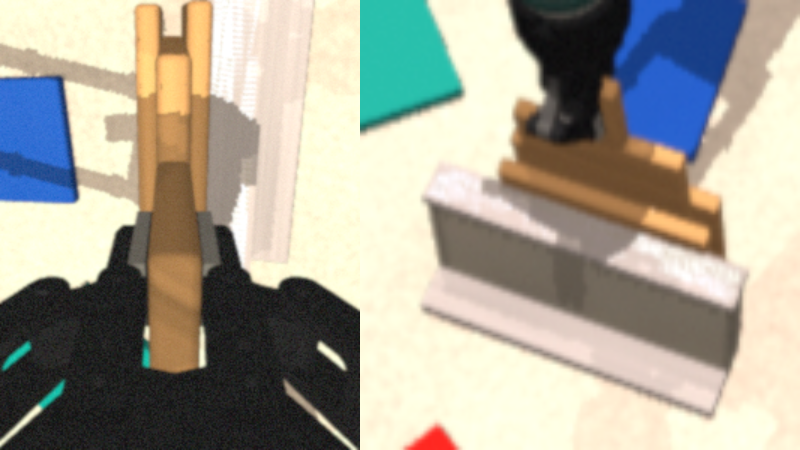

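Call:
arm_command(targets=[{"dp": [-0.005,-0.0003,0],"turn": [0,0,0],"grip": -1},{"dp": [-0.005,0,0],"turn": [0,0,0],"grip": -1},{"dp": [-0.005,0,0],"turn": [0,0,0],"grip": -1},{"dp": [-0.005,0,0],"turn": [0,0,0],"grip": -1},{"dp": [-0.005,0,0],"turn": [0,0,0],"grip": -1},{"dp": [-0.005,0,0],"turn": [0,0,0],"grip": -1},{"dp": [-0.005,0,0],"turn": [0,0,0],"grip": -1},{"dp": [-0.005,0,0],"turn": [0,0,0],"grip": -1}])

```text
clock: 6.95
position: [0.5773, -0.1663, 0.4203]
ee_rot: [-0.4, -0.492, -0.508, 0.583]
contact_force: [0.1, 0.2, -2.2]
width: 0.0131
```

Call:
arm_command(targets=[{"dp": [-0.005,0,0],"turn": [0,0,0],"grip": -1},{"dp": [-0.005,0,0],"turn": [0,0,0],"grip": -1},{"dp": [-0.01,0,0],"turn": [0,0,0],"grip": -1},{"dp": [-0.01,0,0],"turn": [0,0,0],"grip": -1},{"dp": [-0.01,0,0],"turn": [0,0,0],"grip": -1}])

```text
clock: 7.45
position: [0.5852, -0.1677, 0.4601]
ee_rot: [-0.4, -0.492, -0.508, 0.583]
contact_force: [-0.5, -0.2, -1.5]
width: 0.0137
```

```bash
python3 - <<'E'
from go import *
import cv2
plan(tool(R)[0],R@[0,0,.31]+t)
for n in("wrist","scene","top"):
    im=manip.get_image(n)[:,:,::-1];cv2.imwrite(f"pics/{n}6.png",np.clip(im*1.6,0,255).astype(np.uint8))
a=cv2.imread("pics/wrist6.png");b=cv2.imread("pics/scene6.png")[110:250,220:350];d=cv2.imread("pics/top6.png")[150:240,310:440]
cv2.imwrite("pics/c9.png",np.hstack([cv2.resize(a[100:400,200:440],None,fx=1.5,fy=1.5),np.vstack([cv2.resize(b,(325,350)),cv2.resize(d,(325,225))])[:450]]))
# rack target
Q=Ro.from_euler("z",k.x[0]).as_matrix()
for Rt in tool(Q): screw(Rt,[k.x[1],k.x[2],.012+.12+.312],24)
E
```

```text
t 7.45 qpos [-0.38  0.37  1.25 -0.04  1.73 -0.21] w 0.0137 F [-0.5 -0.2 -1.5]
turn [ 0.12  0.01 -0.05] | 0.1 dp in current frame [ 0.1584 -0.0007 -0.0013] dp in target frame [ 0.1584 -0.0005 -0.0013]
24 rows dp [ 0.0008 -0.0011 -0.0146] turn [-0.51 -0.05  0.48]
[[0.585, -0.168, 0.46], [0.589, -0.109, 0.458], [0.591, -0.051, 0.455], [0.591, 0.008, 0.453], [0.589, 0.067, 0.45], [0.585, 0.125, 0.447], [0.579, 0.183, 0.444]]
24 rows dp [ 0.0029 -0.0213  0.0002] turn [6.95 0.7  0.08]
[[0.585, -0.168, 0.46], [0.505, -0.139, 0.465], [0.447, -0.077, 0.468], [0.425, 0.006, 0.468], [0.445, 0.089, 0.463], [0.5, 0.153, 0.455], [0.579, 0.183, 0.444]]
```

View pics/c9.png

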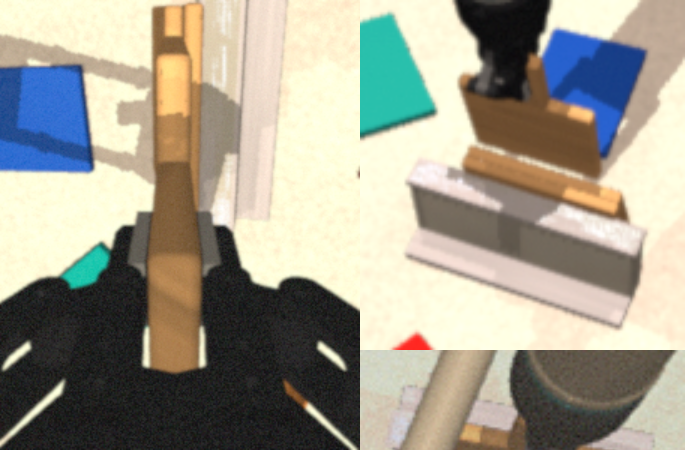

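Call:
arm_command(targets=[{"dp": [0,-0.001,-0.0146],"turn": [-0.51,-0.05,0.48],"grip": -1},{"dp": [0,-0.001,-0.0146],"turn": [-0.51,-0.05,0.48],"grip": -1},{"dp": [0,-0.001,-0.0146],"turn": [-0.51,-0.05,0.48],"grip": -1},{"dp": [0,-0.001,-0.0146],"turn": [-0.51,-0.05,0.48],"grip": -1},{"dp": [0,-0.001,-0.0146],"turn": [-0.51,-0.05,0.48],"grip": -1},{"dp": [0,-0.001,-0.0146],"turn": [-0.51,-0.05,0.48],"grip": -1},{"dp": [0,-0.001,-0.0146],"turn": [-0.51,-0.05,0.48],"grip": -1},{"dp": [0,-0.001,-0.0146],"turn": [-0.51,-0.05,0.48],"grip": -1}])

```text
clock: 8.4
position: [0.5931, -0.0495, 0.4608]
ee_rot: [-0.438, -0.492, -0.511, 0.553]
contact_force: [0.2, 0.3, -1.4]
width: 0.0133
```

Call:
arm_command(targets=[{"dp": [0,-0.001,-0.0146],"turn": [-0.51,-0.05,0.48],"grip": -1},{"dp": [0,-0.001,-0.0146],"turn": [-0.51,-0.05,0.48],"grip": -1},{"dp": [0,-0.001,-0.0146],"turn": [-0.51,-0.05,0.48],"grip": -1},{"dp": [0,-0.001,-0.0146],"turn": [-0.51,-0.05,0.48],"grip": -1},{"dp": [0,-0.001,-0.0146],"turn": [-0.51,-0.05,0.48],"grip": -1},{"dp": [0,-0.001,-0.0146],"turn": [-0.51,-0.05,0.48],"grip": -1},{"dp": [0,-0.001,-0.0146],"turn": [-0.51,-0.05,0.48],"grip": -1},{"dp": [0,-0.001,-0.0146],"turn": [-0.51,-0.05,0.48],"grip": -1}])

```text
clock: 9.2
position: [0.5927, 0.0674, 0.4622]
ee_rot: [-0.475, -0.491, -0.512, 0.521]
contact_force: [0.6, 0.8, -0.9]
width: 0.0132
```

Call:
arm_command(targets=[{"dp": [0,-0.001,-0.0146],"turn": [-0.51,-0.05,0.48],"grip": -1},{"dp": [0,-0.001,-0.0146],"turn": [-0.51,-0.05,0.48],"grip": -1},{"dp": [0,-0.001,-0.0146],"turn": [-0.51,-0.05,0.48],"grip": -1},{"dp": [0,-0.001,-0.0146],"turn": [-0.51,-0.05,0.48],"grip": -1},{"dp": [0,-0.001,-0.0146],"turn": [-0.51,-0.05,0.48],"grip": -1},{"dp": [0,-0.001,-0.0146],"turn": [-0.51,-0.05,0.48],"grip": -1},{"dp": [0,-0.001,-0.0146],"turn": [-0.51,-0.05,0.48],"grip": -1},{"dp": [0,-0.001,-0.0146],"turn": [-0.51,-0.05,0.48],"grip": -1}])

```text
clock: 10.0
position: [0.5839, 0.1841, 0.463]
ee_rot: [0.511, 0.488, 0.512, -0.488]
contact_force: [-0.1, 0.7, -1.8]
width: 0.0136
```

```bash
python3 - <<'E'
from go import *
import cv2
Q=Ro.from_euler("z",k.x[0]).as_matrix()
plan(tool(Q)[0],[k.x[1],k.x[2],.012+.12+.312])
c=manip.calibration("wrist")
for n in("wrist","scene","top"):
    im=manip.get_image(n)[:,:,::-1].copy();cv2.imwrite(f"pics/{n}7raw.png",im)
    cv2.imwrite(f"pics/{n}7.png",np.clip(im*1.6,0,255).astype(np.uint8))
b=cv2.imread("pics/scene7.png")[130:280,350:490];d=cv2.imread("pics/top7.png")[120:230,170:300]
cv2.imwrite("pics/c10.png",np.hstack([cv2.resize(b,(420,450)),cv2.resize(d,(380,322)).copy() if 0 else cv2.resize(d,(380,450))]))
E
```

```text
t 10.0 qpos [0.19 0.31 1.32 0.   1.52 0.14] w 0.0136 F [-0.1  0.7 -1.8]
turn [-0.04 -0.07 -0.01] | 0.1 dp in current frame [ 0.019  -0.0046  0.0005] dp in target frame [ 0.019  -0.0046  0.0005]
```

View pics/c10.png

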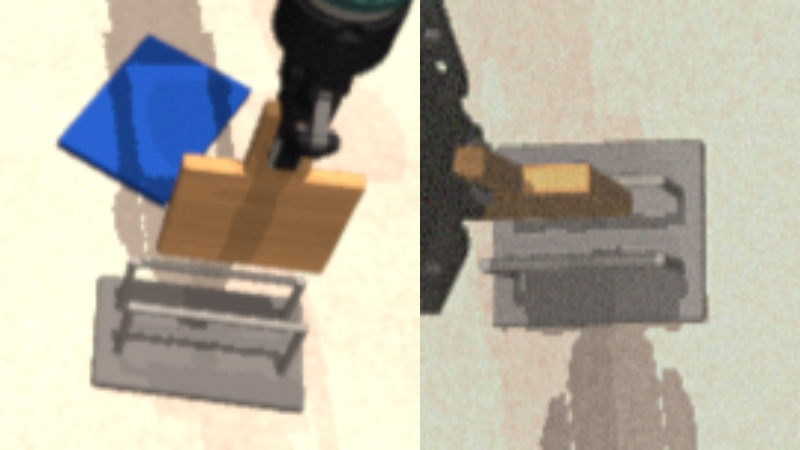

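View pics/wrist7.png

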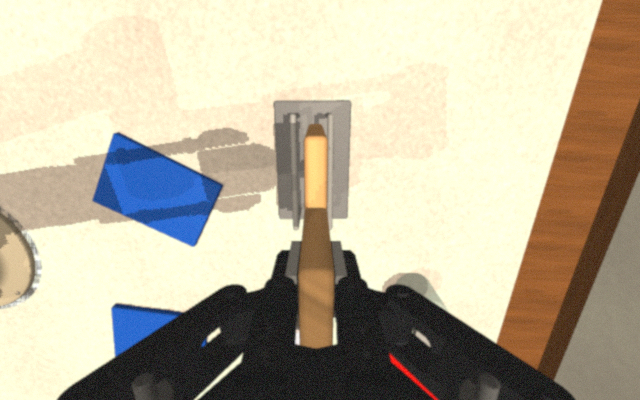

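```bash
python3 - <<'E'
from go import *
import cv2
c=manip.calibration("wrist")
def pj(X):
    p=np.asarray(X)@c["R"].T+c["t"];return np.c_[c["fx"]*p[:,0]/p[:,2]+c["cx"],c["fy"]*p[:,1]/p[:,2]+c["cy"]]
Q=Ro.from_euler("z",k.x[0]).as_matrix();o=np.array([k.x[1],k.x[2],0])
im=cv2.imread("pics/wrist7.png");i0=im.copy()
W=pj(np.array([[x,y,.012] for x in(-.055,.055) for y in(-.09,.09)]+[[x,y,.088] for x in(-.022,.022) for y in(-.07,.07)])@Q.T+o)
print(W.round(1).tolist())
S=5
z=cv2.resize(i0[90:240,265:360],None,fx=4,fy=4,interpolation=cv2.INTER_CUBIC);z2=z.copy()
for u in W:
    cv2.circle(z2,(int((u[0]-265+.5)*4),int((u[1]-90+.5)*4)),4,(255,0,255),-1)
cv2.imwrite("pics/w7z.png",np.hstack([z,z2]))
st=manip.get_state();q=st["ee_rot"];Rc=Ro.from_quat([q[1],q[2],q[3],q[0]]).as_matrix()
# predicted body top centre / +y end of board
for zz,y in((.12,.065),(.19,.0225),(0,.065)): print(zz,pj([np.array(st["position"])+Rc@[.312-zz,x,-y] for x in(-h,h)]).round(1).tolist())
E
```

```text
[[277.6, 218.4], [272.4, 98.9], [346.4, 218.4], [350.9, 99.0], [294.6, 225.9], [292.0, 115.4], [327.9, 225.9], [329.7, 115.5]]
0.12 [[300.8, 133.6], [325.9, 133.6]]
0.19 [[293.1, 268.6], [331.0, 268.6]]
0 [[307.0, 122.2], [321.6, 122.3]]
```

View pics/w7z.png

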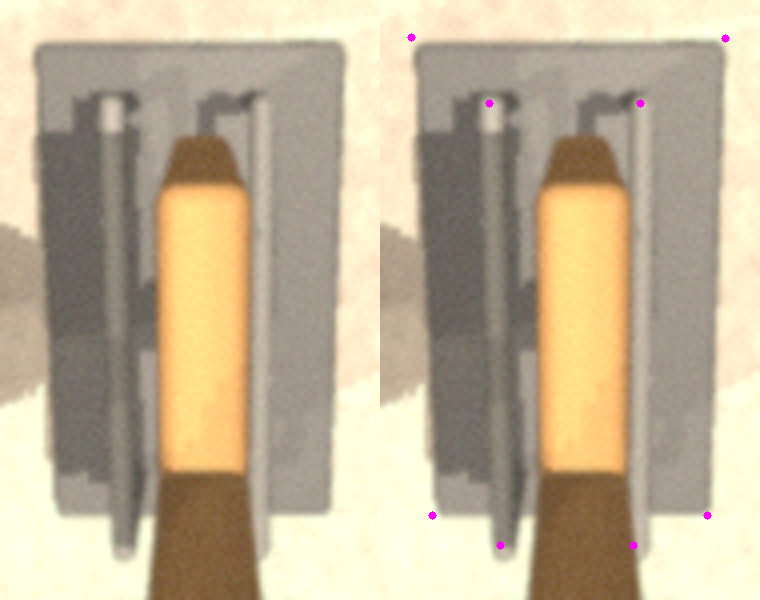

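Call:
arm_command(targets=[{"dp": [0,-0.0047,-0.0015],"turn": [0,-0.1,0],"grip": -1},{"dp": [0.01,0,0],"turn": [0,0,0],"grip": -1},{"dp": [0.01,0,0],"turn": [0,0,0],"grip": -1},{"dp": [0.01,0,0],"turn": [0,0,0],"grip": -1},{"dp": [0.008,0,0],"turn": [0,0,0],"grip": -1},{"dp": [0,0,0],"turn": [0,0,0],"grip": -1}])

```text
clock: 10.75
position: [0.579, 0.1838, 0.423]
ee_rot: [0.511, 0.487, 0.512, -0.49]
contact_force: [0.0, 0.2, -0.6]
width: 0.0137
```

```bash
python3 - <<'E'
from go import *
import cv2
Q=Ro.from_euler("z",k.x[0]).as_matrix()
plan(tool(Q)[0],[k.x[1],k.x[2],.012+.312])
for n in("wrist","scene"):
    im=manip.get_image(n)[:,:,::-1].copy()
    cv2.imwrite(f"pics/{n}8.png",np.clip(im*1.6,0,255).astype(np.uint8))
b=cv2.imread("pics/scene8.png")[160:280,360:480];a=cv2.imread("pics/wrist8.png")[60:300,240:400]
cv2.imwrite("pics/c11.png",np.hstack([cv2.resize(b,(400,400)),cv2.resize(a,(400,600))[:400]]))
E
```

```text
t 10.75 qpos [ 0.19  0.32  1.4  -0.    1.43  0.15] w 0.0137 F [ 0.   0.2 -0.6]
turn [-0.11  0.07  0.24] | 0.3 dp in current frame [0.099  0.0007 0.0003] dp in target frame [0.099  0.0003 0.0004]
```

View pics/c11.png

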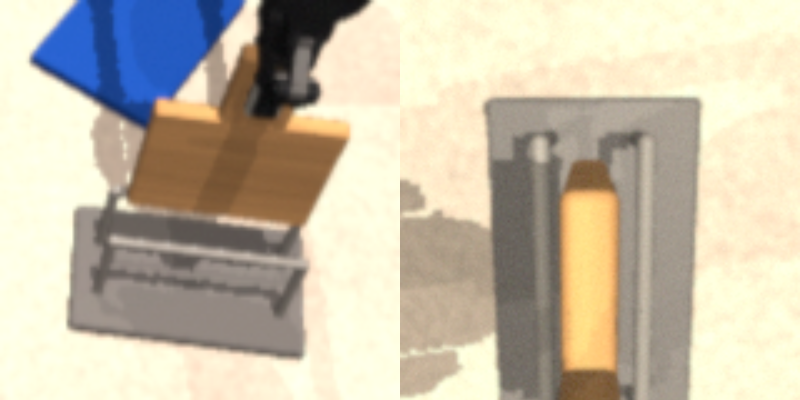

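The foot is centred between the wires to within about 1 mm, so I'll lower it.

Call:
arm_command(targets=[{"dp": [0.012,0,0],"turn": [0,0,0.1],"grip": -1},{"dp": [0.012,0,0],"turn": [0,0,0.1],"grip": -1},{"dp": [0.012,0,0],"turn": [0,0,0],"grip": -1},{"dp": [0.012,0,0],"turn": [0,0,0],"grip": -1},{"dp": [0.012,0,0],"turn": [0,0,0],"grip": -1},{"dp": [0.012,0,0],"turn": [0,0,0],"grip": -1},{"dp": [0.01,0,0],"turn": [0,0,0],"grip": -1},{"dp": [0.004,0,0],"turn": [0,0,0],"grip": -1}])

```text
clock: 11.65
position: [0.5792, 0.1841, 0.3375]
ee_rot: [0.512, 0.488, 0.511, -0.488]
contact_force: [0.4, -0.1, -1.7]
width: 0.0136
```

Call:
arm_command(targets=[{"dp": [0.002,0,0],"turn": [0,0,0],"grip": -1},{"dp": [0.002,0,0],"turn": [0,0,0],"grip": -1},{"dp": [0.002,0,0],"turn": [0,0,0],"grip": -1},{"dp": [0,0,0],"turn": [0,0,0],"grip": -1},{"dp": [0,0,0],"turn": [0,0,0],"grip": -1}])

```text
clock: 12.15
position: [0.5796, 0.1841, 0.3334]
ee_rot: [0.512, 0.489, 0.51, -0.488]
contact_force: [0.3, 0.5, -2.1]
width: 0.0132
```

Call:
arm_command(targets=[{"dp": [0.002,0,0],"turn": [0,0,0],"grip": -1},{"dp": [0.002,0,0],"turn": [0,0,0],"grip": -1},{"dp": [0.002,0,0],"turn": [0,0,0],"grip": -1},{"dp": [0,0,0],"turn": [0,0,0],"grip": -1}])

```text
clock: 12.55
position: [0.5794, 0.1841, 0.3266]
ee_rot: [0.512, 0.489, 0.511, -0.488]
contact_force: [-0.8, -0.4, -1.5]
width: 0.0134
```

Call:
arm_command(targets=[{"dp": [0.001,0,0],"turn": [0,0,0],"grip": -1},{"dp": [0.001,0,0],"turn": [0,0,0],"grip": -1},{"dp": [0,0,0],"turn": [0,0,0],"grip": -1}])

```text
clock: 12.85
position: [0.5795, 0.1841, 0.3249]
ee_rot: [0.512, 0.489, 0.511, -0.488]
contact_force: [0.6, 0.1, -1.7]
width: 0.0136
```

```bash
python3 - <<'E'
from go import *
import cv2
Q=Ro.from_euler("z",k.x[0]).as_matrix()
plan(tool(Q)[0],[k.x[1],k.x[2],.012+.312])
for n in("wrist","scene"):
    im=manip.get_image(n)[:,:,::-1].copy()
    cv2.imwrite(f"pics/{n}9.png",np.clip(im*1.6,0,255).astype(np.uint8))
b=cv2.imread("pics/scene9.png")[160:280,360:480];a=cv2.imread("pics/wrist9.png")[60:300,240:400]
cv2.imwrite("pics/c12.png",np.hstack([cv2.resize(b,(400,400)),cv2.resize(a,(400,600))[:400]]))
E
```

```text
t 12.85 qpos [ 0.19  0.38  1.56 -0.    1.2   0.15] w 0.0136 F [ 0.6  0.1 -1.7]
turn [-0.08  0.03 -0.16] | 0.2 dp in current frame [ 0.0009 -0.0002  0.0007] dp in target frame [ 0.0009 -0.0002  0.0007]
```

View pics/c12.png

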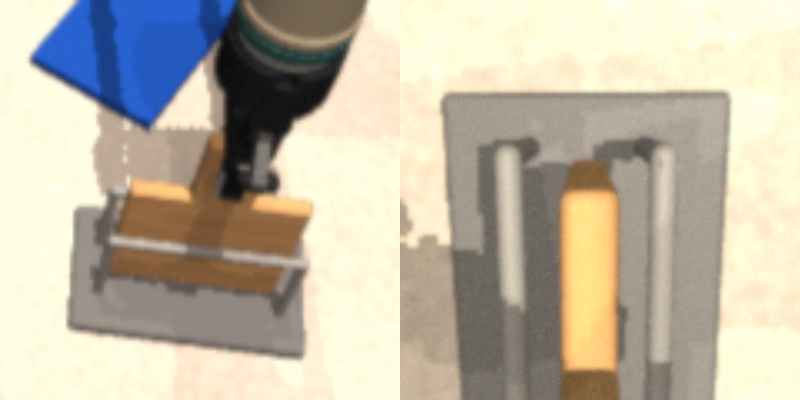

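The board is in the slot but still hanging, with Fz about -1.7 N. I'll go down 1 mm at a time until it touches.

Call:
arm_command(targets=[{"dp": [0.001,0,0],"turn": [0,0,0],"grip": -1},{"dp": [0.001,0,0],"turn": [0,0,0],"grip": -1},{"dp": [0,0,0],"turn": [0,0,0],"grip": -1}])

```text
clock: 13.25
position: [0.5796, 0.1842, 0.324]
ee_rot: [0.512, 0.489, 0.51, -0.487]
contact_force: [-0.3, 0.2, 3.9]
width: 0.0138
```

Call:
arm_command(targets=[{"dp": [0.001,0,0],"turn": [0,0,0],"grip": -1},{"dp": [0,0,0],"turn": [0,0,0],"grip": -1}])

```text
clock: 13.45
position: [0.5795, 0.1842, 0.324]
ee_rot: [0.513, 0.489, 0.51, -0.487]
contact_force: [-1.9, 0.5, 9.0]
width: 0.0138
```

Call:
arm_command(targets=[{"dp": [-0.001,0,0],"turn": [0,0,0],"grip": -1},{"dp": [0,0,0],"turn": [0,0,0],"grip": -0.65},{"dp": [0,0,0],"turn": [0,0,0],"grip": -0.6},{"dp": [0,0,0],"turn": [0,0,0],"grip": -0.5},{"dp": [0,0,0],"turn": [0,0,0],"grip": -0.3},{"dp": [0,0,0],"turn": [0,0,0],"grip": 0},{"dp": [0,0,0],"turn": [0,0,0],"grip": 0.4},{"dp": [0,0,0],"turn": [0,0,0],"grip": 0.4}], grip_force=20)

```text
clock: 14.25
position: [0.5796, 0.1841, 0.323]
ee_rot: [0.512, 0.489, 0.511, -0.488]
contact_force: [-0.1, 0.2, -0.3]
width: 0.0599
```

```bash
python3 - <<'E'
from go import *
import cv2
print({a:np.round(b,3).tolist() for a,b in manip.get_state().items() if a in("clock","contact_force","width","position")})
for n in("wrist","scene"):
    im=manip.get_image(n)[:,:,::-1].copy()
    cv2.imwrite(f"pics/{n}10.png",np.clip(im*1.6,0,255).astype(np.uint8))
b=cv2.imread("pics/scene10.png")[160:280,360:480];a=cv2.imread("pics/wrist10.png")[100:400,200:440]
cv2.imwrite("pics/c13.png",np.hstack([cv2.resize(b,(450,450)),cv2.resize(a,None,fx=1.45,fy=1.5)]))
E
```

```text
{'clock': 14.25, 'position': [0.58, 0.184, 0.323], 'contact_force': [-0.095, 0.223, -0.338], 'width': 0.06}
```

View pics/c13.png

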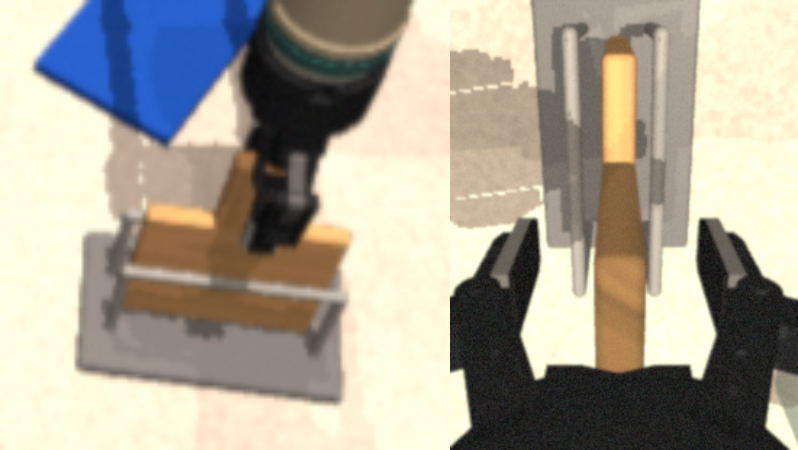

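The board stands free between the hoops and the fingers are clear of it. I'll retreat straight up.

Call:
arm_command(targets=[{"dp": [-0.008,0,0],"turn": [0,0,0],"grip": 0.4},{"dp": [-0.015,0,0],"turn": [0,0,0],"grip": 0.4},{"dp": [-0.02,0,0],"turn": [0,0,0],"grip": 0.4},{"dp": [-0.03,0,0],"turn": [0,0,0],"grip": 0.4},{"dp": [-0.03,0,0],"turn": [0,0,0],"grip": 0.4},{"dp": [-0.03,0,0],"turn": [0,0,0],"grip": 0.4},{"dp": [0,0,0.03],"turn": [0,0,0],"grip": 0.4},{"dp": [0,0,0],"turn": [0,0,0],"grip": 0.4}])

```text
clock: 15.15
position: [0.5806, 0.1521, 0.4582]
ee_rot: [0.513, 0.49, 0.509, -0.488]
contact_force: [0.1, -0.2, 0.6]
width: 0.0598
```

Call:
arm_command(targets=[{"dp": [0,-0.03,0],"turn": [0,0,0],"grip": 0.4},{"dp": [0,-0.04,0],"turn": [0,0,0],"grip": 0.4},{"dp": [0,-0.04,0],"turn": [0,0,0],"grip": 0.4},{"dp": [0,-0.04,0],"turn": [0,0,0],"grip": 0.4},{"dp": [0,-0.03,0],"turn": [0,0,0],"grip": 0.4},{"dp": [0,0,0],"turn": [0,0,0],"grip": 0.4},{"dp": [0,0,0],"turn": [0,0,0],"grip": 0.4}])

```text
clock: 15.85
position: [0.4002, 0.1461, 0.4561]
ee_rot: [0.513, 0.489, 0.51, -0.487]
contact_force: [0.1, 0.7, 0.5]
width: 0.0598
```

```bash
python3 - <<'E'
from go import *
import cv2
print({a:np.round(b,3).tolist() for a,b in manip.get_state().items() if a in("clock","contact_force","width","position")})
for n in("top","scene"):
    im=manip.get_image(n)[:,:,::-1].copy()
    cv2.imwrite(f"pics/{n}11.png",np.clip(im*1.6,0,255).astype(np.uint8))
b=cv2.imread("pics/scene11.png")[130:270,220:480];a=cv2.imread("pics/top11.png")[130:250,180:440]
cv2.imwrite("pics/c14.png",np.vstack([cv2.resize(b,(600,323)),cv2.resize(a,(600,277))]))
E
```

```text
{'clock': 15.85, 'position': [0.4, 0.146, 0.456], 'contact_force': [0.056, 0.699, 0.461], 'width': 0.06}
```

View pics/c14.png

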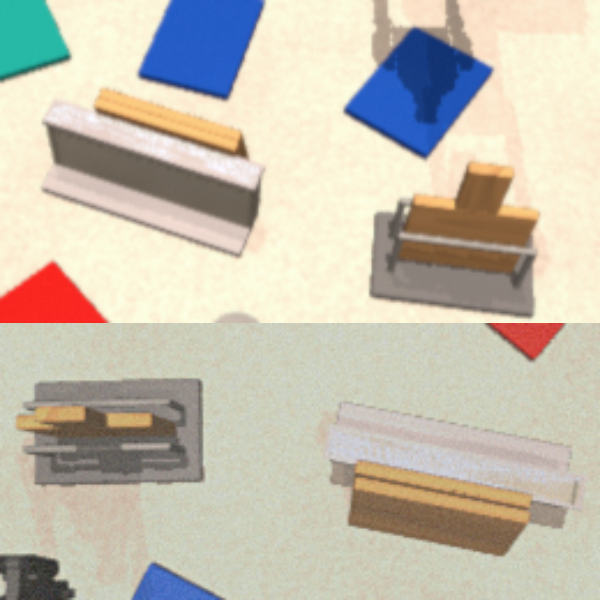

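Both views show the board upright with its handle up between the hoops. The two plain boards still lean on the upstand, and the arm is clear, so I'm handing in.

```bash
python3 -c "
from rig import manip
print(manip.sign_off())"
```

```text
the job is handed in; nothing more can be done
None
```

The handled board now stands upright, handle up, between the two hoops of the rack, and I handed the job in at about 16 s of the 43 s allowed.

- **What I did:** The handled board was the middle of the three. I gripped its tongue across the thickness and drew it out about 155 mm along its own lean. I then carried it to the rack, turned it vertical and lowered it 1–2 mm at a time at the end. It touched the tray at about 4 N and reached 9 N on the last 1 mm step. I backed off 1 mm and opened the gripper.
- **Last checks:** The final top and scene pictures show the board in the slot, about 1.5 s after I opened the gripper. The two plain boards are still leaning on the upstand, with the front one settled back against the rear one. The arm is clear and its force reading is near zero.
- **Disagreements:** The wrist view put the stack about 2 mm and the rack about 1 mm from my first fit, within the calibration error. I corrected for both. During the pull the board pressed on the upstand side with up to about 5 N, which I eased by a shift of about 1 mm. I did not measure exactly how far the front plain board settled.

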